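Scan a stone sample on the flatbed scanner

ROBOT

A 6-joint arm with a two-finger parallel gripper is mounted at the origin on the work surface. World frame = base frame: x ahead of the robot, y to its left, z up, the work surface at z = 0. Lengths are in m, angles in rad, forces in N, time in s.
With the tool pointing down it reaches from about 0.275 to 0.85 m from the base axis. Payload 5.2 kg.
Tool frame: the origin (TCP) lies midway between the tips of the shut fingers; the grasp point (between the pads) lies 19 mm behind it (arm.pinch_z is the distance from the TCP to the grasp point, in m); z points along the fingers, y is the direction in which the jaws open and shut (so a half turn about z gives the same grasp; the last joint's range is limited). The gripper opens to 85 mm and grips with 20 to 120 N. Pads are 22 mm wide; open, the fingers measure 114 mm over their backs; the gripper's body (76 mm by 85 mm) begins 54 mm behind the grasp point. The pads swing forward as they close: fully open they stand 13 mm farther back than shut.
Start: joints at [1.034, 0.259, 1.535, -0, 1.348, -0.203], TCP at [0.18, 0.52, 0.231] pointing down, gripper open.
Joint ranges: [-3.14, 3.14], [-0.91, 2.08], [0.19, 2.58], [-1.22, 4.36], [0.22, 2.71], [-3.12, 3.12]. Speed limits (rad/s): [2.57, 2.57, 3.14, 3.14, 3.14, 3.14].

INTERFACE

Orientations are given as a unit quaternion [x, y, z, w].
In Python, from workcell import arm gives the robot as it stands. Calls block until the motion is done:
- arm.goto(position, orientation): joint-space move of the TCP to a pose.
- arm.line_to(position, ori=None, vel=0.15, until_force=None): straight line of the TCP; ori=None keeps the orientation; vel is the mean speed in m/s. With until_force (N) it stops when the force on the tool has changed by that much, and returns True; else False.
- arm.move_j(angles): joint-space move.
- arm.grip(opening, strength=None): opening from 0.0 (shut) to 1.0 (fully open); strength is the grip in N (None keeps the last); returns when the fingers have stopped.
- arm.wait(seconds).
- arm.inverse_kinematics(position, orientation): joint angles nearest the present ones, or None.
- arm.get_image(name): name is "scene" or "side" or "wrist"; returns a dict with "pixels" (384x512x3 uint8, red, green, blue), "camera_matrix" (3x3 intrinsics, pixels), "R" (3x3) and "t" (3): a world point X has camera coordinates R X + t. Camera axes: x right, y down, z forward; pixel columns grow to the right and rows downward; lengths in m; the calibration is good to about 2 mm. The wrist camera is an equidistant fisheye: a pixel r from the principal point sees the ray r / f radians off the axis. A picture is of the moment at which its call begins. There is no depth.
A pose or a line that the arm cannot do raises arm.PlanningError and nothing moves.
- arm.sign_off(): hands the job in, once; it reports no verdict.
Readings, each from a call of its own:
- arm.read_time(): time.
- arm.read_joint_pos(): joint angles.
- arm.read_joint_velocities(): joint speeds.
- arm.read_joint_efforts(): joint torques, N m.
- arm.read_eef_pos(): TCP position.
- arm.read_eef_rot(): TCP orientation.
- arm.read_wrist_force(): force on the tool from outside, world axes, zero at the start.
- arm.read_wrist_torque(): the same for the moment, N m.
- arm.read_gripper_width(): opening from 0.0 (shut) to 1.0 (fully open).
Only numpy, scipy, OpenCV 4.12 (cv2) and the standard library are available. Lean on these libraries where they do the work, as an engineer would, in place of code of your own. Each camera call takes 0.05 s, during which the arm holds its last target. There are 200 camera calls.

TASK

Scan the stone sample lying on the scanner's glass: slide it into the back left corner (the one with the white arrow) so that it sits flush against both raised edges, long side along the back; then bring the scanner's heavy lid down under control until it is fully shut, without letting it slam, and press the green scan button once the lid is down. Leave the oak board, the cabinet pull and the terracotta tile on the counter where they are.

Things in the scene. Friction and masses are not known exactly. Their poses are not given: they have to be found in the camera images.
- scanner: Desktop flatbed scanner, dark grey, fixed. Origin on the counter under the middle of the glass; x to the back (hinge side, away from the robot), y to the left seen from the front, z up. Body x -122 to +150, y -250 to +170 mm, 72 mm high. At the right of the lid (y -250 to -165 mm) is a flat control strip at z 72 mm with the green button.
- corner (a point): Back left corner of the glass, at glass height (scanner x +108, y +150, z 69 mm); a white arrow on the surround points at it. The glass spans scanner x -108 to +108, y -150 to +150 mm and lies 3 mm below the flat surround all round it (z 72 mm), whose inner edges are the raised edges to push against. Axes as the scanner's.
- sample_mid (a point): Centre of the stone sample, a loose tan slab 90 x 140 x 10 mm (x, y, z; edges along its axes), 0.26 to 0.4 kg, lying flat on the glass, its long side (its y) roughly along the scanner's y at the start, up to 0.4 rad askew. Home, its centre is at scanner x +63, y +80 mm.
- lid (a joint): Angle of the lid, rad: 0 shut, 1.57 upright, 1.75 fully back; starts at 1.4 to 1.65. 0.7 to 0.95 kg on a worn friction hinge: left above 1.35 rad it stays; below about 1.2 rad it falls by itself and slams unless held from below until shut. Letting its lip drop the last 8 mm or more is a slam; it must close slower than 0.35 m/s at the lip.
- lid_hinge (a point): Middle of the lid's hinge axis, at scanner x +122, y 0, z 82 mm; the axis runs along the scanner's y. The lid is light grey, 330 mm wide (scanner y -165 to +165 mm) and 18 mm thick: shut, its underside is at z 73 and its top at z 91 mm. It is hollow underneath, with room for the sample. Axes: x along the lid towards the hinge, y along the hinge, z out of its top.
- lid_lip (a point): Middle of the lower front edge of the lid's finger lip: 266 mm from the hinge axis along the lid and 9 mm towards its underside. Shut, it is at scanner x -144, y 0, z 73 mm. The lip is 18 mm thick, flush with the lid, and stands 22 mm out in front of the scanner's body, with free space below it down to the counter, so that it can be held from below until the lid is shut. Axes as lid_hinge.
- scan_top (a point): Middle of the top of the green round scan button, 32 mm across, on the control strip. It is pressed straight down, 6 mm against a spring of up to 4 N.
- scan (a joint): Travel of the scan button in m: 0 up, 0.006 fully pressed; it counts as pressed beyond 0.004.
- oak: Loose oak floor board sample 160 x 85 x 14 mm lying left of the scanner, to be left alone; origin under its centre, x along its length.
- pull: Loose dark steel cabinet pull, 130 mm long, 12 mm wide, 34 mm high, standing on its two feet left of the scanner, to be left alone; origin under its centre, x along its length.
- terra: Loose terracotta tile 100 x 100 x 11 mm lying right of the scanner, to be left alone; origin under its centre.
There are look-alikes about, which are no part of the job. Leave any pink or red look-alike of the part that bears sample_mid alone.

How it is judged:
By the outcome, as a careful person would: the job done as asked, in the order asked, and still so for the second after the job is handed in, with the robot touching nothing.
It also fails if it takes over 72 s, if anything falls off the work surface, if the arm or the gripper's body presses on something with over 40 N, if the wrist force passes 120 N, or if a joint passes its speed limit or range.

## Working session

There is one attempt and no reset: what is moved stays moved. The work goes in short steps, each a Python script; the robot and the scene stay as the last script left them, time stands still between calls to the robot, and variables do not carry over. Pictures are saved under pics/ and viewed, about 8 in all and at most 12, crops included, and the job is handed in when it is done.

```bash
ls; mkdir -p pics
python3 - <<'E'
from workcell import arm
import cv2,json,numpy as np
for n in ("scene","side"):
    d=arm.get_image(n); cv2.imwrite(f"pics/{n}0.png",d["pixels"][:,:,::-1])
    np.savez(f"pics/{n}0.npz",**{k:np.array(d[k]) for k in("pixels","camera_matrix","R","t")})
    R=np.array(d["R"]);print(n,(-R.T@np.array(d["t"])).round(3),np.array(d["camera_matrix"]).round(1).tolist())
print(arm.read_time(),arm.read_eef_pos(),arm.read_eef_rot(),arm.read_wrist_force(),arm.pinch_z)
E
```

```text
pics
scene [ 1.09  -0.339  0.983] [[405.5, 0.0, 255.0], [0.0, 405.5, 194.0], [0.0, 0.0, 1.0]]
side [0.469 0.872 0.946] [[410.1, 0.0, 257.2], [0.0, 410.1, 195.8], [0.0, 0.0, 1.0]]
0.1 [0.17993145 0.51922534 0.23054745] [ 1.66129719e-01  9.86103548e-01 -7.86996194e-04 -3.00698106e-04] [-1.10673309  0.0322826  -0.97510452] 0.0187
```

View pics/scene0.png

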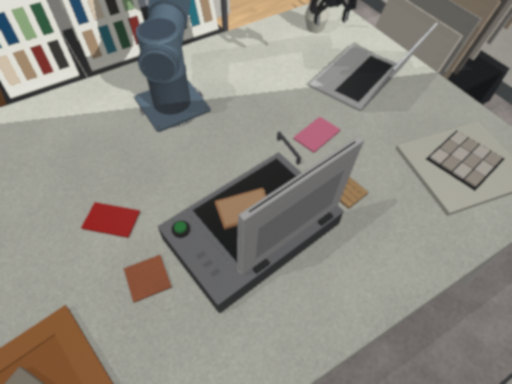

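View pics/side0.png

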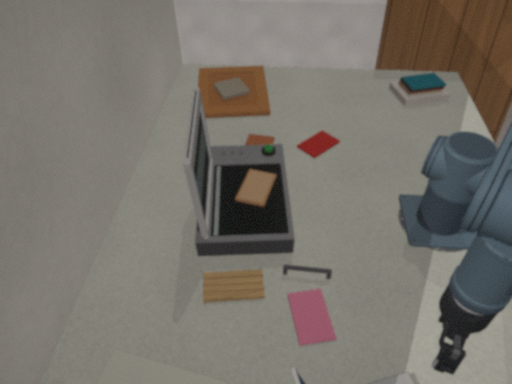

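The scene view shows the open lid (300,205), the tan slab on the glass (241,206) and the green button (180,228). In the side view, candidates for the sample are the tan slab on the glass (257,187), the red slab (318,144), the pink slab (312,316), terracotta (260,140), and oak (233,285). I choose the tan slab on the glass and check it in a crop.

Run:
```python
import cv2
a=cv2.imread("pics/side0.png")[85:260,180:340];cv2.imwrite("pics/c1.png",cv2.resize(a,None,fx=5,fy=5*0.68,interpolation=cv2.INTER_CUBIC))
a=cv2.imread("pics/side0.png")[85:260,180:310];cv2.imwrite("pics/c1.png",cv2.resize(a,None,fx=3.4,fy=3.4,interpolation=cv2.INTER_CUBIC))
a=cv2.imread("pics/scene0.png")[135:315,150:370];cv2.imwrite("pics/c2.png",cv2.resize(a,None,fx=3.3,fy=3.3,interpolation=cv2.INTER_CUBIC))
```

```text
(no output)
```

View pics/c1.png

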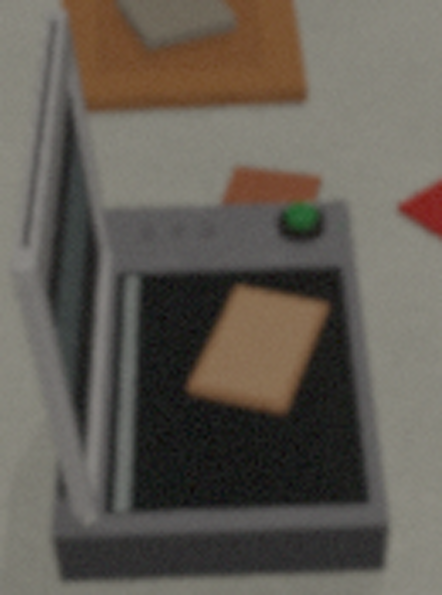

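View pics/c2.png

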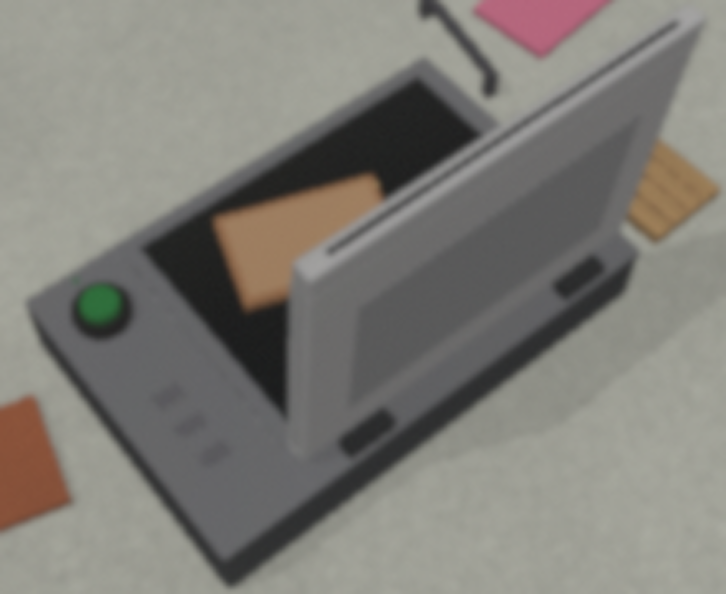

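```bash
cat > h.py <<'E'
import numpy as np, cv2
from scipy.optimize import least_squares
def cam(n):
    d=np.load(n); return d["camera_matrix"],d["R"],d["t"]
def proj(c,X):
    K,R,t=c; p=np.atleast_2d(X)@R.T+t; p=p@K.T; return p[:,:2]/p[:,2:]
def ray(c,uv,z):
    K,R,t=c; o=-R.T@t; d=R.T@np.linalg.inv(K)@np.array([uv[0],uv[1],1.]); return o+d*(z-o[2])/d[2]
def T(p,X):
    X=np.atleast_2d(np.array(X,float)); c,s=np.cos(p[2]),np.sin(p[2])
    return np.c_[p[0]+c*X[:,0]-s*X[:,1],p[1]+s*X[:,0]+c*X[:,1],X[:,2]]
E
python3 - <<'E'
from h import *
S=cam("pics/side0.npz");C=cam("pics/scene0.npz")
fs=lambda u:np.array(u)/3.4+[180,85]; fc=lambda u:np.array(u)/3.3+[150,135]
mm=.001
ps=[((340,268),(-108,-150,69)),((368,504),(-108,150,69)),((385,515),(-122,170,72)),((383,570),(-122,170,0)),((63,578),(150,170,0)),((348,203),(-122,-250,72))]
pc=[((30,303),(-122,-250,72)),((422,60),(-122,170,72)),((232,585),(150,-250,0)),((230,560),(150,-250,72)),((637,250),(150,170,72)),((145,247),(-108,-150,69)),((420,80),(-108,150,69))]
def res(p):
    r=[proj(S,T(p,np.array(X)*mm))[0]-fs(u) for u,X in ps]+[proj(C,T(p,np.array(X)*mm))[0]-fc(u) for u,X in pc]
    return np.ravel(r)
s=least_squares(res,[.5,0,0],loss="soft_l1");p=s.x;print("scanner",p.round(4));print(res(p).reshape(-1,2).round(1).tolist())
def inv(X):return T([0,0,-p[2]],np.r_[X[:2]-p[:2],X[2]])[0]
print("button",ray(S,fs((300,215)),.078),ray(C,fc((100,300)),.078), inv(ray(S,fs((300,215)),.078)),inv(ray(C,fc((100,300)),.078)))
q=[((330,302),(-45,-70,79)),((240,285),(45,-70,79)),((187,388),(45,70,79)),((287,415),(-45,70,79))]
qc=[((215,217),(-45,-70,79)),((377,174),(-45,70,79)),((247,310),(45,-70,79))]
r2=lambda a:np.ravel([proj(S,T(a,np.array(X)*mm))[0]-fs(u) for u,X in q]+[proj(C,T(a,np.array(X)*mm))[0]-fc(u) for u,X in qc])
s=least_squares(r2,[p[0],p[1],p[2]]);a=s.x;print("sample",a.round(4),r2(a).reshape(-1,2).round(1).tolist())
print("sample in scanner",inv(np.r_[a[:2],0]),a[2]-p[2])
print("corners",[inv(np.r_[T(a,np.array(X)*mm)[0]]).round(3).tolist() for u,X in q])
# lid
for th in (1.4,1.45,1.5,1.55,1.6,1.65):
    def L(d,y,n): # d from hinge, n out of top
        return T(p,[.122-d*np.cos(th)+n*np.sin(th),y,.082+d*np.sin(th)+n*np.cos(th)])[0]
    print(th,[((proj(C,L(.266,y,n))[0]-[150,135])*3.3).round().tolist() for y in(-.165,.165) for n in (-.009,.009)],[((proj(S,L(.266,y,n))[0]-[180,85])*3.4).round().tolist() for y in(-.165,.165) for n in (-.009,.009)])
E
```

```text
scanner [0.5792 0.0065 0.1253]
[[-0.4, -0.8], [-0.0, 0.4], [0.8, 2.0], [0.0, 1.8], [-1.5, 3.2], [-1.0, -1.3], [-1.8, -0.6], [0.7, -1.7], [-0.1, 3.3], [-1.4, 0.2], [1.4, -0.3], [-1.6, 0.6], [-0.8, -1.2]]
button [ 0.53225058 -0.21932313  0.078     ] [ 0.5238428  -0.20597162  0.078     ] [-0.07482678 -0.21813493  0.078     ] [-0.0814994  -0.20383703  0.078     ]
sample [ 0.5577 -0.0307 -0.2152] [[-0.9, 0.4], [-1.6, -0.0], [-0.6, -0.4], [-0.9, -2.1], [-0.0, -0.9], [-0.8, -1.2], [-0.1, -2.2]]
sample in scanner [-0.02596225 -0.03420563  0.        ] -0.3405244477848768
corners [[-0.092, -0.085, 0.079], [-0.007, -0.115, 0.079], [0.04, 0.017, 0.079], [-0.045, 0.047, 0.079]]
1.4 [[232.0, 200.0], [249.0, 216.0], [624.0, -45.0], [644.0, -34.0]] [[135.0, 10.0], [114.0, 7.0], [124.0, 269.0], [97.0, 266.0]]
1.45 [[245.0, 212.0], [263.0, 229.0], [638.0, -37.0], [659.0, -25.0]] [[119.0, 8.0], [97.0, 6.0], [104.0, 267.0], [76.0, 265.0]]
1.5 [[258.0, 224.0], [277.0, 243.0], [653.0, -28.0], [673.0, -14.0]] [[103.0, 6.0], [81.0, 6.0], [84.0, 265.0], [56.0, 265.0]]
1.55 [[272.0, 238.0], [291.0, 259.0], [668.0, -18.0], [688.0, -3.0]] [[87.0, 6.0], [65.0, 6.0], [63.0, 265.0], [36.0, 265.0]]
1.6 [[286.0, 253.0], [305.0, 275.0], [683.0, -7.0], [703.0, 9.0]] [[71.0, 6.0], [49.0, 7.0], [43.0, 265.0], [16.0, 267.0]]
1.65 [[300.0, 269.0], [320.0, 291.0], [698.0, 4.0], [718.0, 22.0]] [[55.0, 6.0], [33.0, 9.0], [23.0, 266.0], [-4.0, 269.0]]
```

```bash
cat >> h.py <<'E'
from scipy.spatial.transform import Rotation as Ro
def down(yaw,off=0.):  # jaw axis along scanner y (off=0), turned by off about world z
    c,s=np.cos(yaw+off),np.sin(yaw+off)
    return Ro.from_matrix(np.array([[-c,-s,0],[-s,c,0],[0,0,-1]]).T.reshape(3,3).T).as_quat()
def lidpose(p,th,y,d,n=0.,tilt=0.,sg=1):
    """TCP on the lid at d from hinge, offset n outwards; tilt>0 points tool more downwards"""
    X=[.122-d*np.cos(th)+n*np.sin(th),y,.082+d*np.sin(th)+n*np.cos(th)]
    a=th+tilt; z=np.array([np.cos(a),0,-np.sin(a)]); yy=sg*np.array([np.sin(a),0,np.cos(a)])
    M=np.c_[np.cross(yy,z),yy,z]
    return T(p,X)[0],Ro.from_matrix(Ro.from_euler("z",p[2]).as_matrix()@M).as_quat()
def save(arm,n,f):
    d=arm.get_image(n); cv2.imwrite(f"pics/{f}.png",d["pixels"][:,:,::-1])
    np.savez(f"pics/{f}.npz",**{k:np.array(d[k]) for k in("pixels","camera_matrix","R","t")})
E
python3 - <<'E'
from h import *
from workcell import arm
p=np.array([.5792,.0065,.1253])
print(Ro.from_quat(down(.1253)).as_matrix().round(2))
for sg in (1,-1):
  for y in (-.1,0.,.1):
    for tilt in (0,.3,.6):
      o=[]
      for th in np.arange(1.6,-.01,-.2):
        q=arm.inverse_kinematics(*lidpose(p,th,y,.248,0,tilt,sg)); o.append("." if q is None else "ok")
      print(sg,y,tilt,o)
arm.goto(T(p,[-.13,-.02,.30])[0],down(p[2])); save(arm,"wrist","w1"); print(arm.read_time(),arm.read_wrist_force())
E
```

```text
[[-0.99 -0.12  0.  ]
 [-0.12  0.99  0.  ]
 [-0.    0.   -1.  ]]
1 -0.1 0 ['ok', 'ok', 'ok', 'ok', 'ok', 'ok', '.', '.', '.']
1 -0.1 0.3 ['ok', 'ok', 'ok', 'ok', 'ok', 'ok', 'ok', '.', '.']
1 -0.1 0.6 ['.', 'ok', 'ok', 'ok', 'ok', 'ok', 'ok', 'ok', '.']
1 0.0 0 ['ok', 'ok', 'ok', 'ok', 'ok', 'ok', '.', '.', '.']
1 0.0 0.3 ['ok', 'ok', 'ok', 'ok', 'ok', 'ok', 'ok', '.', '.']
1 0.0 0.6 ['.', 'ok', 'ok', 'ok', 'ok', 'ok', 'ok', 'ok', '.']
1 0.1 0 ['ok', 'ok', 'ok', 'ok', 'ok', 'ok', '.', '.', '.']
1 0.1 0.3 ['ok', 'ok', 'ok', 'ok', 'ok', 'ok', 'ok', '.', '.']
1 0.1 0.6 ['.', 'ok', 'ok', 'ok', 'ok', 'ok', 'ok', 'ok', '.']
-1 -0.1 0 ['ok', 'ok', 'ok', 'ok', 'ok', 'ok', '.', '.', '.']
-1 -0.1 0.3 ['ok', 'ok', 'ok', 'ok', 'ok', 'ok', 'ok', '.', '.']
-1 -0.1 0.6 ['.', 'ok', 'ok', 'ok', 'ok', 'ok', 'ok', 'ok', '.']
-1 0.0 0 ['ok', 'ok', 'ok', 'ok', 'ok', 'ok', '.', '.', '.']
-1 0.0 0.3 ['ok', 'ok', 'ok', 'ok', 'ok', 'ok', 'ok', '.', '.']
-1 0.0 0.6 ['.', 'ok', 'ok', 'ok', 'ok', 'ok', 'ok', 'ok', '.']
-1 0.1 0 ['ok', 'ok', 'ok', 'ok', 'ok', 'ok', '.', '.', '.']
-1 0.1 0.3 ['ok', 'ok', 'ok', 'ok', 'ok', 'ok', 'ok', '.', '.']
-1 0.1 0.6 ['.', 'ok', 'ok', 'ok', 'ok', 'ok', 'ok', 'ok', '.']
2.3583 [ 0.26643686  0.92004558 -0.3037814 ]
```

View pics/w1.png

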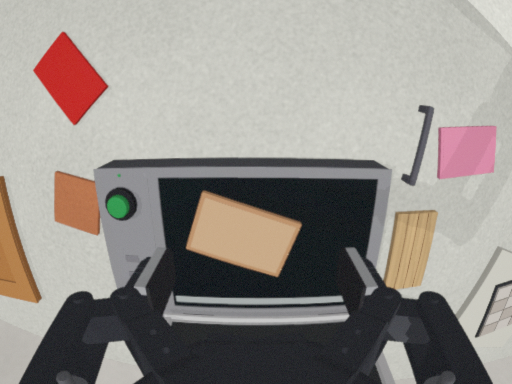

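The wrist view (front of the scanner up) shows the slab with corners (204,192), (301,226), (279,275), (187,246), the button at (119,206), the glass front corners at (160,179) and (377,180), and the pull and oak to the right, clear of the scanner. The tan slab is confirmed as the sample. Next I refine its pose.

```bash
cat >> h.py <<'E'
def fish(c,X):
    K,R,t=c; p=np.atleast_2d(X)@R.T+t; r=np.hypot(p[:,0],p[:,1]); a=np.arctan2(r,p[:,2])
    return np.c_[K[0,0]*a*p[:,0]/r+K[0,2],K[1,1]*a*p[:,1]/r+K[1,2]]
E
python3 - <<'E'
from h import *
W=cam("pics/w1.npz");print(W[0][0,0],(-W[1].T@W[2]).round(3))
pw=[((97,168),(-122,-250,72)),((388,168),(-122,170,72)),((160,179),(-108,-150,69)),((377,180),(-108,150,69))]
r=lambda p:np.ravel([fish(W,T(p,np.array(X)*.001))[0]-u for u,X in pw])
p=least_squares(r,[.58,0,.12]).x;print(p.round(4),r(p).round(1))
for u,X in pw+[((376,245),(0,150,69)),((178,299),(108,-150,69))]: pass
b=least_squares(lambda b:fish(W,T(p,[b[0],b[1],.078]))[0]-[119.5,205.5],[-.07,-.21]).x;print("button",b)
q=[((204,192),(-45,-70,79)),((187,246),(45,-70,79)),((279,275),(45,70,79)),((301,226),(-45,70,79))]
r2=lambda a:np.ravel([fish(W,T(a,np.array(X)*.001))[0]-u for u,X in q])
a=least_squares(r2,[p[0],p[1],-.2]).x;print("sample",a,r2(a).round(1))
d=T([0,0,-p[2]],[a[0]-p[0],a[1]-p[1],0])[0];print("in scanner",d,a[2]-p[2])
print("back glass edge at",fish(W,T(p,[[.108,-.15,.069],[.108,.15,.069]])).round(1), "arrow?")
for th in(1.5,1.6,1.7):print(th,fish(W,T(p,[[.122-.266*np.cos(th)-.009*np.sin(th),y,.082+.266*np.sin(th)-.009*np.cos(th)] for y in(-.165,.165)])).round(1).tolist())
E
```

```text
297.3186396354542 [ 0.373 -0.039  0.442]
[0.5787 0.0057 0.1226] [-4.2  1.7  4.8  2.  -1.8 -1.2  1.  -1.1]
button [-0.07071607 -0.21026781]
sample [ 0.55608263 -0.03293329 -0.22453868] [-0.5 -1.4 -1.   1.7 -0.7  2.   2.1 -1.4]
in scanner [-0.02713331 -0.0355854   0.        ] -0.3471475572936947
back glass edge at [[175.3 305.4]
 [356.2 304.3]] arrow?
1.5 [[106.6, 455.0], [434.1, 446.2]]
1.6 [[114.8, 465.0], [424.8, 456.9]]
1.7 [[122.8, 471.8], [415.6, 464.4]]
```

```bash
cat >> h.py <<'E'
P=np.array([.579,.006,.124])
def eef(arm):
    e=np.array(arm.read_eef_pos()); return T([0,0,-P[2]],[e[0]-P[0],e[1]-P[1],e[2]])[0]
E
python3 - <<'E'
from h import *
from workcell import arm
o=down(P[2]); g=lambda x,y,z:T(P,[x,y,z])[0]
arm.goto(g(-.114,-.03,.12),o)
hit=arm.line_to(g(-.114,-.03,.048),vel=.04,until_force=4); e=eef(arm);print("touch",hit,e.round(4))
zt=e[2]+.002
arm.line_to(g(-.114,-.03,zt),vel=.05)
arm.line_to(g(-.075,-.03,zt),vel=.08)
arm.line_to(g(-.06,-.03,zt-.0025),vel=.08)
hit=arm.line_to(g(.03,-.03,zt-.0025),vel=.06,until_force=10);print("pushed x",hit,eef(arm).round(4),np.round(arm.read_wrist_force(),1))
e=eef(arm)
arm.line_to(g(e[0]-.03,-.03,zt),vel=.1); arm.line_to(g(e[0]-.03,-.03,.2),vel=.25)
save(arm,"wrist","w2");print(arm.read_time())
E
```

```text
touch True [-0.1141 -0.03    0.0588]
pushed x True [ 0.005  -0.0296  0.0574] [-0.1  0.7  0.2]
7.95
```

View pics/w2.png

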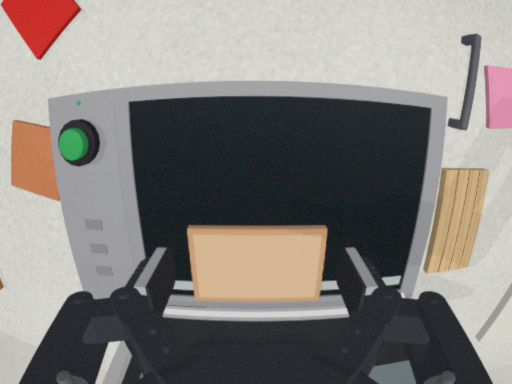

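The slab is now parallel to and against the back edge, with front corners at (189,227) and (326,227). Next I push it left.

Run:
```python
from h import *
from workcell import arm
g=lambda x,y,z:T(P,[x,y,z])[0]
o=down(P[2],np.pi/2)
q1=arm.inverse_kinematics(g(.055,-.135,.2),o); o2=down(P[2],-np.pi/2); q2=arm.inverse_kinematics(g(.055,-.135,.2),o2)
qn=np.array(arm.read_joint_pos())
if q1 is None or (q2 is not None and abs(np.array(q2)-qn).max()<abs(np.array(q1)-qn).max()): o=o2
arm.goto(g(.055,-.135,.2),o); arm.grip(.5)
arm.line_to(g(.055,-.135,.10),vel=.2)
hit=arm.line_to(g(.055,-.135,.045),vel=.04,until_force=4); e=eef(arm);print("touch",hit,e.round(4))
zt=e[2]+.0025
arm.line_to(g(.055,-.135,zt),vel=.05)
hit=arm.line_to(g(.055,.02,zt),vel=.07,until_force=10);e=eef(arm);print("pushed y",hit,e.round(4))
arm.line_to(g(.055,e[1]-.025,zt),vel=.1); arm.line_to(g(.055,e[1]-.025,.13),vel=.25)
# light re-push against the back
arm.goto(g(-.03,.08,.13),down(P[2])); arm.grip(1.0)
arm.line_to(g(-.03,.08,.0565),vel=.15)
hit=arm.line_to(g(.03,.08,.0565),vel=.06,until_force=10);e=eef(arm);print("pushed x",hit,e.round(4))
arm.line_to(g(e[0]-.02,.08,.0565),vel=.1); arm.line_to(g(e[0]-.05,.05,.22),vel=.25)
save(arm,"wrist","w3");print(arm.read_time())
# lid plan IK check
for y in(0,.05,-.05,-.1,.1):
  for aend in(.7,.8,.9,1.0):
    r=""
    for th in np.arange(.9,-.03,-.1):
        a=max(aend,th); 
        E,_=lidpose(P,th,y,.266,-.009); _,ori=lidpose(P,th,y,.266,0,a-th)
        n=Ro.from_euler("z",P[2]).apply([np.sin(a),0,np.cos(a)]);z=Ro.from_euler("z",P[2]).apply([np.cos(a),0,-np.sin(a)])
        r+="1" if arm.inverse_kinematics(E+n*.018+z*.018,ori) is not None else "0"
    print(y,aend,r)
```

```text
touch True [ 0.0548 -0.1349  0.0672]
pushed y True [ 0.0549 -0.0023  0.0697]
pushed x True [0.005  0.0801 0.0559]
18.2833
0 0.7 1111111000
0 0.8 1111111110
0 0.9 1111111111
0 1.0 1111111111
0.05 0.7 1111111000
0.05 0.8 1111111100
0.05 0.9 1111111111
0.05 1.0 1111111111
-0.05 0.7 1111111100
-0.05 0.8 1111111111
-0.05 0.9 1111111111
-0.05 1.0 1111111111
-0.1 0.7 1111111111
-0.1 0.8 1111111111
-0.1 0.9 1111111111
-0.1 1.0 1111111111
0.1 0.7 1111111000
0.1 0.8 1111111100
0.1 0.9 1111111101
0.1 1.0 1111111110
```

View pics/w3.png

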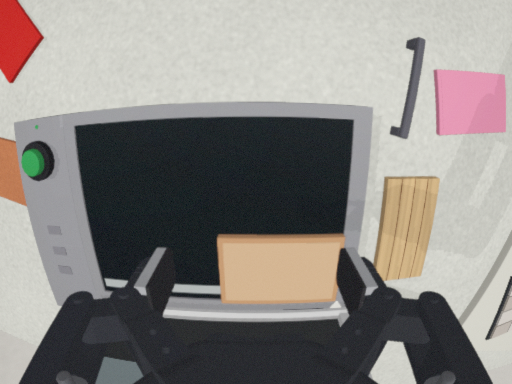

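The slab sits at the back and left edges, with its front-left corner at (342,236); the finger hides the left gap. I check it from the side camera before closing the lid.

Run:
```python
from h import *
from workcell import arm
save(arm,"side","s2"); save(arm,"scene","c3")
S=cam("pics/s2.npz")
ex=[proj(S,T(P,np.array(v)*.001))[0].round(1).tolist() for v in((18,10,79),(18,150,79),(108,10,79),(108,150,79),(-108,150,69),(-108,150,72))];print(ex)
a=cv2.imread("pics/s2.png")[140:250,190:300];a=cv2.resize(a,None,fx=5,fy=5,interpolation=cv2.INTER_CUBIC);cv2.imwrite("pics/s2c.png",a)
```

```text
[[241.8, 196.7], [242.5, 232.9], [211.6, 197.8], [209.6, 234.1], [288.2, 233.6], [288.3, 232.9]]
```

View pics/s2c.png

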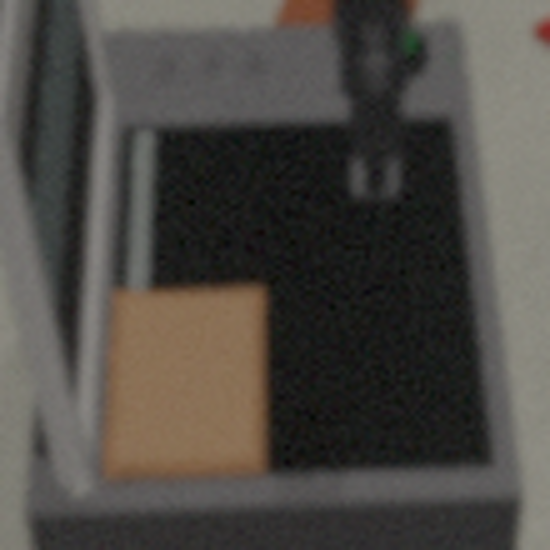

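The side crop shows the slab (105–268, 285–473) against both the back and left edges with no gap. Now the lid.

Run:
```python
from h import *
from workcell import arm
y=-.07; g=lambda x,y,z:T(P,[x,y,z])[0]
arm.line_to(g(-.08,.0,.42),vel=.3)
best=min((abs(np.array(q)-arm.read_joint_pos()).max(),sg) for sg in(1,-1) for q in[arm.inverse_kinematics(*lidpose(P,1.6,y,.315,0,0,sg))] if q is not None)
sg=best[1];print(best)
arm.goto(*lidpose(P,1.6,y,.315,0,0,sg)); arm.grip(.7)
hit=arm.line_to(*lidpose(P,1.6,y,.249,0,0,sg),vel=.1,until_force=6)
print("descend",hit,eef(arm).round(4))
if not hit:
    arm.grip(0.,strength=25); print("width",arm.read_gripper_width(),np.round(arm.read_wrist_force(),1))
save(arm,"side","s4"); print(arm.read_time())
open("sg","w").write(str(sg))
```

```text
(np.float64(1.582160538488028), 1)
descend False [ 0.1295 -0.0701  0.3318]
width 0.20266611195326747 [0.5 0.6 3.9]
22.3333
```

Run:
```python
from h import *
from workcell import arm
y=-.07; sg=int(open("sg").read())
for th in np.arange(1.52,.89,-.08):
    pos,ori=lidpose(P,th,y,.249,0,0,sg); arm.line_to(pos,ori,vel=.1)
    print(round(th,2),np.round(arm.read_wrist_force(),1),round(arm.read_gripper_width(),3))
save(arm,"side","s5"); print(arm.read_time())
a=cv2.imread("pics/s5.png")[60:280,120:400];cv2.imwrite("pics/s5c.png",cv2.resize(a,None,fx=2.5,fy=2.5))
```

```text
1.52 [-0.7 -0.7  6.1] 0.201
1.44 [-2.1  1.   7.7] 0.204
1.36 [-3.3  1.1  8.9] 0.202
1.28 [-5.7  1.   9.2] 0.203
1.2 [-7.7  1.5 11.9] 0.204
1.12 [-10.    1.2  12.9] 0.206
1.04 [-12.4   2.2  14.3] 0.206
0.96 [-16.6   2.6  16.2] 0.203
25.1833
```

View pics/s5c.png

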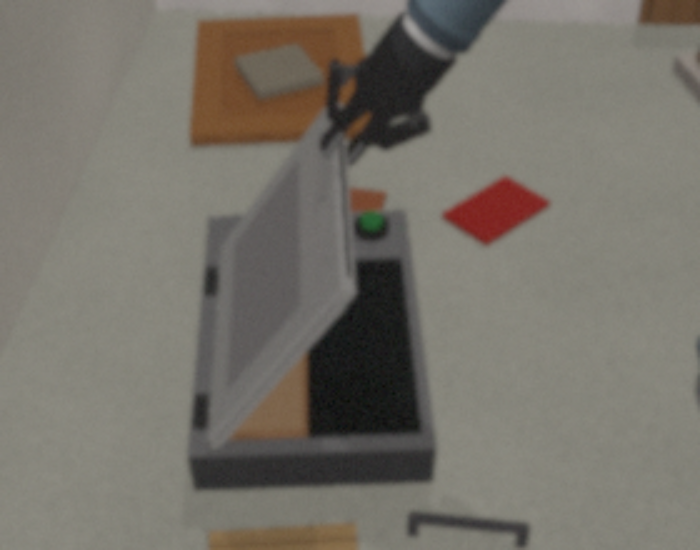

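The lid is gripped by the lip at about 0.96 rad and the slab is still home. I loosen to a cage, with the lid resting on the lower finger, then lower it.

Run:
```python
from h import *
from workcell import arm
y=-.07; sg=int(open("sg").read()); w=.42*.085
rz=Ro.from_euler("z",P[2])
def sup(th,s=.015):
    a=max(.85,th); E,_=lidpose(P,th,y,.266,-.009); _,ori=lidpose(P,th,y,.266,0,a-th,sg)
    return E+rz.apply([np.sin(a),0,np.cos(a)])*w/2+rz.apply([np.cos(a),0,-np.sin(a)])*(s+.001),ori
ths=[.92,.84,.76,.68,.6,.52,.44,.36,.28,.2,.14,.08,.04,.02]
assert all(arm.inverse_kinematics(*sup(t)) is not None for t in ths+[0,-.02])
for o in(.24,.28,.32,.37,.42): arm.grip(o)
print("open",arm.read_gripper_width(),np.round(arm.read_wrist_force(),1))
for t in ths:
    arm.line_to(*sup(t),vel=.09 if t>.1 else .05); print(t,np.round(arm.read_wrist_force(),1))
save(arm,"side","s6"); print(arm.read_time())
a=cv2.imread("pics/s6.png")[60:280,120:400];cv2.imwrite("pics/s6c.png",cv2.resize(a,None,fx=2.5,fy=2.5))
```

```text
open 0.4208037955877733 [-0.8  0.1 -1.5]
0.92 [-2.6  1.  -2.7]
0.84 [-2.7  2.2 -2.5]
0.76 [-2.8 -0.9 -3.7]
0.68 [-1.9 -1.  -4. ]
0.6 [-2.1  0.2 -3.6]
0.52 [-2.7 -0.7 -4.4]
0.44 [-2.6 -0.6 -5.3]
0.36 [-4.2 -0.6 -4.4]
0.28 [-3.8 -0.7 -4.2]
0.2 [-4.1 -0.6 -5.2]
0.14 [-8.1 -1.7 -2.2]
0.08 [-22.4  -4.9   3.3]
0.04 [-26.8  -6.5   2.5]
0.02 [-27.7  -6.7   1.7]
31.4417
```

View pics/s6c.png

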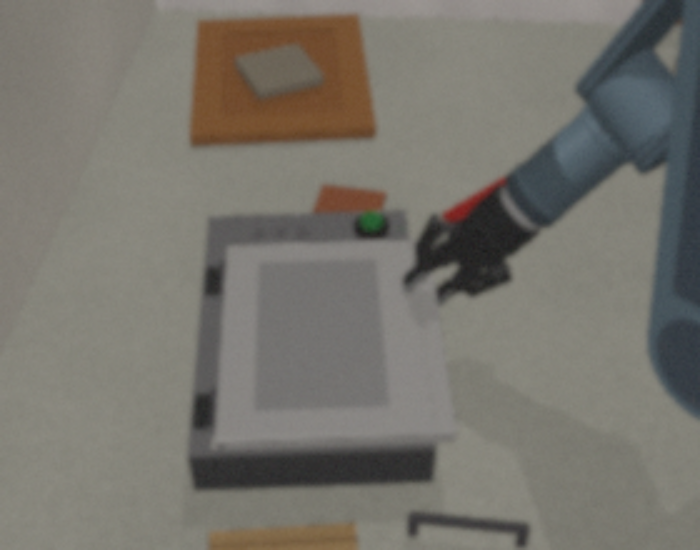

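The lid is nearly shut, but the -x force of about 27 N is unexpected. I look closer with one composite of three cameras and compare numbers.

Run:
```python
from h import *
from workcell import arm
y=-.07
e=eef(arm); a=.85;w=.42*.085; print("eef",e.round(4),arm.read_gripper_width(),np.round(arm.read_wrist_torque(),2))
R=Ro.from_euler("z",-P[2])*Ro.from_quat(arm.read_eef_rot()); print(R.as_matrix().round(3).tolist())
for k in(-1,1): print("tip",(e+R.apply([0,k*w/2,-.001])).round(4))
save(arm,"wrist","w7"); save(arm,"scene","c7")
A=cv2.imread("pics/w7.png"); B=cv2.imread("pics/s6.png")[140:215,240:340]; C=cv2.imread("pics/c7.png")[140:290,120:320]
out=np.zeros((600,800,3),np.uint8); out[:300,:400]=cv2.resize(A,(400,300)); out[:300,400:]=cv2.resize(B,(400,300),interpolation=cv2.INTER_CUBIC)
out[300:,:400]=cv2.resize(C,(400,300)); out[300:,400:]=cv2.resize(A[160:384,106:406],(400,300))
cv2.imwrite("pics/m7.png",out)
```

```text
eef [-0.1226 -0.0706  0.0768] 0.42042483875478326 [-0.64  1.82 -0.36]
[[0.004, 0.755, 0.656], [1.0, -0.002, -0.004], [-0.002, 0.656, -0.755]]
tip [-0.1368 -0.0706  0.0658]
tip [-0.1098 -0.0706  0.0892]
```

View pics/m7.png

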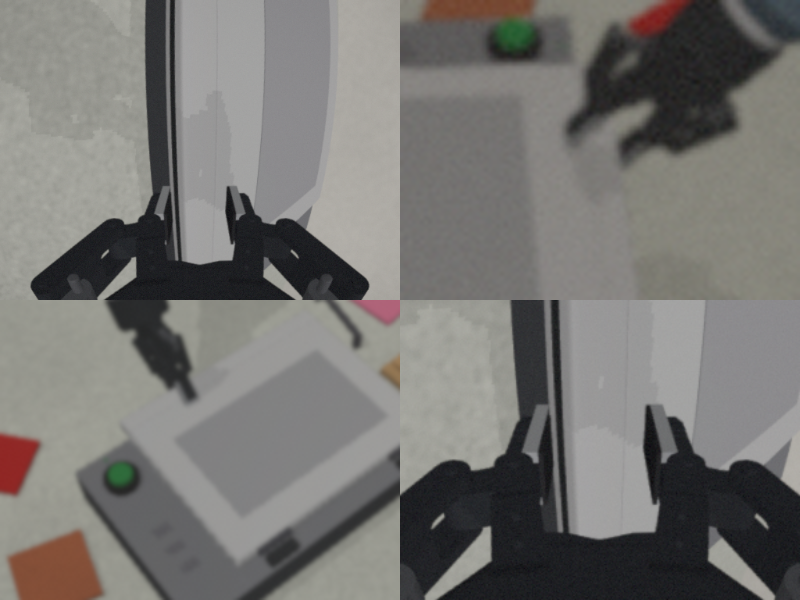

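The upper fingertip touches the lid's top, so the lip is wedged between both fingers: my clearance sum was wrong, but the lid is still held. The lip is about 5 mm from shut. I draw the tool back along its axis, keeping the lower finger under the lip, then lower the rest.

Run:
```python
from h import *
from workcell import arm
z=Ro.from_quat(arm.read_eef_rot()).apply([0,0,1]); p0=np.array(arm.read_eef_pos())
for k in(1,2,3):
    arm.line_to(p0-z*.0025*k,vel=.03); print(k,np.round(arm.read_wrist_force(),1))
p1=p0-z*.0075
for dz in(.0015,.003,.0045,.006,.0075,.0095):
    arm.line_to(p1-[0,0,dz],vel=.02); print(dz,np.round(arm.read_wrist_force(),1))
print(arm.read_time(),eef(arm).round(4))
```

```text
1 [-5.8  0.3  1.7]
2 [ 2.1  1.9 -2.6]
3 [-0.4 -0.1 -2.7]
0.0015 [-0.2 -1.9 -4.5]
0.003 [-0.7  0.2 -1.7]
0.0045 [ 0.3 -1.1  1.3]
0.006 [-10.2  -0.8  15.8]
0.0075 [-7.1  2.6 21.7]
0.0095 [-27.6  -0.   46.6]
33.8333 [-0.125  -0.0709  0.0768]
```

Run:
```python
from h import *
from workcell import arm
sx=Ro.from_euler("z",P[2]).apply([1,0,0]); p0=np.array(arm.read_eef_pos())
arm.line_to(p0+[0,0,.005],vel=.03); print(np.round(arm.read_wrist_force(),1))
p1=p0+[0,0,.005]
arm.line_to(p1-.0425*sx+[0,0,.0265],vel=.06); print(np.round(arm.read_wrist_force(),1))
arm.line_to(p1-.06*sx+[0,0,.12],vel=.2)
g=lambda x,y,z:T(P,[x,y,z])[0]
arm.goto(g(-.09,-.2,.2),down(P[2])); arm.grip(0.)
save(arm,"side","s8");save(arm,"wrist","w8");save(arm,"scene","c8"); print(arm.read_time())
A=cv2.imread("pics/w8.png"); B=cv2.imread("pics/s8.png")[120:270,180:380]; C=cv2.imread("pics/c8.png")[140:320,130:370]
out=np.zeros((600,800,3),np.uint8); out[:300,:400]=cv2.resize(A,(400,300)); out[:300,400:]=cv2.resize(B,(400,300))
out[300:,:400]=cv2.resize(C,(400,300)); S=cam("pics/s8.npz")
K=cv2.imread("pics/s8.png")[175:250,225:325]; out[300:,400:]=cv2.resize(K,(400,300),interpolation=cv2.INTER_CUBIC)
cv2.imwrite("pics/m8.png",out)
for th in(0,.02,.04): print(th,[(proj(S,T(P,[.122-.266*np.cos(th)+n*np.sin(th),.165,.082+.266*np.sin(th)+n*np.cos(th)]))[0]-[225,175])*4+[400,300] for n in(-.009,.009)])
W=cam("pics/w8.npz");print("button pred",fish(W,T(P,[-.0707,-.2103,.078]))*400/512,"tcp px",fish(W,[np.array(arm.read_eef_pos())])*400/512)
# button by colour
h=cv2.cvtColor(A,cv2.COLOR_BGR2HSV);m=cv2.inRange(h,(50,90,40),(80,255,255));n,l,st,ce=cv2.connectedComponentsWithStats(m);i=1+st[1:,4].argmax()
b=least_squares(lambda b:fish(W,T(P,[b[0],b[1],.078]))[0]-ce[i],[-.07,-.21]).x;print("button",b,st[i])
```

```text
[-4.9 -1.4 -2.6]
[0.4 0.5 0.1]
37.3333
0 [array([707.68727886, 545.55916067]), array([709.48846604, 528.6176378 ])]
0.02 [array([708.40100379, 540.58397684]), array([709.68344902, 523.55045822])]
0.04 [array([708.96343335, 535.57956608]), array([709.72132048, 518.45992434])]
button pred [[191.40307491 160.87945962]] tcp px [[199.62384775 196.62986784]]
button [-0.07039365 -0.20883087] [ 229  189   36   36 1020]
```

View pics/m8.png

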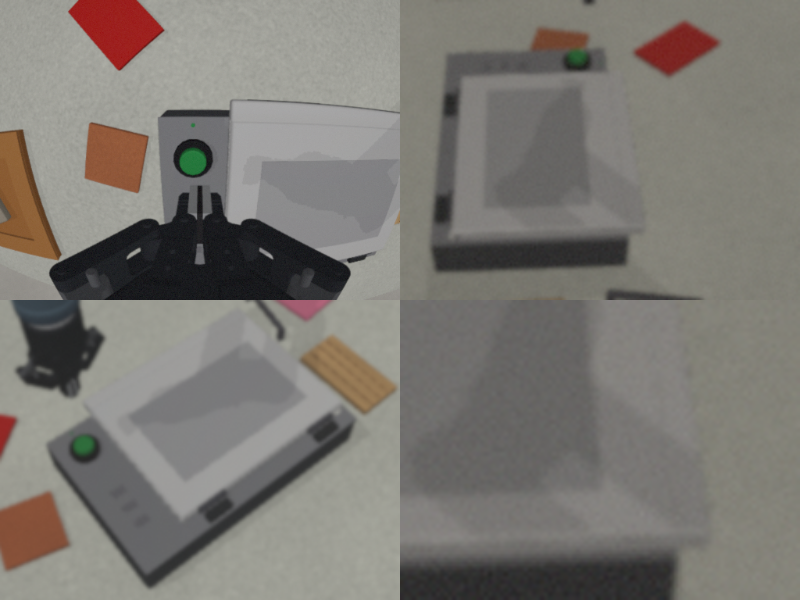

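The lid looks shut: its front corner at (708,545) matches the prediction for 0 rad. The button is at scanner (-70,-209) mm. I press it, retreat and check.

Run:
```python
from h import *
from workcell import arm
g=lambda z:T(P,[-.0704,-.209,z])[0]
arm.goto(g(.12),down(P[2]))
arm.line_to(g(.095),vel=.1)
hit=arm.line_to(g(.062),vel=.02,until_force=1.5);print("touch",hit,eef(arm).round(4))
hit=arm.line_to(g(.062),vel=.02,until_force=9);print("bottom",hit,eef(arm).round(4),np.round(arm.read_wrist_force(),1))
arm.wait(.3); arm.line_to(g(.15),vel=.12); arm.line_to(g(.25),vel=.2)
for n in("side","scene"):save(arm,n,n+"9")
S=[cv2.imread(f"pics/{n}.png").astype(int) for n in("s8","side9")]
d=abs(S[0]-S[1])[175:250,190:320].mean(); print("lid area change",d,arm.read_time())
for i,(u,v) in enumerate([(233,285),(312,316)]):
    a=cv2.imread("pics/side0.png").astype(int);b=S[1];s=np.s_[v-15:v+15,u-28:u+28];print(abs(a[s]-b[s]).mean())
```

```text
touch True [-0.0701 -0.2092  0.0918]
bottom True [-0.0701 -0.2093  0.088 ] [-0.7  0.4  5.5]
lid area change 3.096649572649573 40.9167
5.791468253968254
13.249603174603175
```

Run:
```python
from h import *
def cen(f):
    A=cv2.imread(f"pics/{f}.png");h=cv2.cvtColor(A,cv2.COLOR_BGR2HSV);m=cv2.inRange(h,(50,90,40),(80,255,255));n,l,st,ce=cv2.connectedComponentsWithStats(m);i=1+st[1:,4].argmax();return ce[i],st[i]
obs=[]
for f,pr in(("scene0",proj),("side0",proj),("w1",fish),("w2",fish),("w3",fish),("w8",fish)):
    c,s=cen(f); obs.append((cam(f"pics/{f}.npz"),pr,c)); print(f,c.round(1),s[2:])
r=lambda X:np.ravel([(pr(C,X)[0]-c) for C,pr,c in obs])
s=least_squares(r,[.53,-.21,.08],loss="soft_l1");print(s.x,r(s.x).reshape(-1,2).round(1).tolist())
obs=obs[2:];s=least_squares(r,[.53,-.21,.08]);print("wrist only",s.x,r(s.x).reshape(-1,2).round(1).tolist())
```

```text
scene0 [41.4 18. ] [ 19  29 233]
side0 [268.  148.6] [ 9  8 57]
w1 [117.9 205.9] [ 23  25 437]
w2 [ 73.1 143.7] [ 30  34 797]
w3 [ 32.6 162.2] [ 24  29 518]
w8 [246.5 206.2] [  36   36 1020]
[ 0.53114115 -0.20985344  0.08742705] [[138.3, 208.7], [0.4, -0.8], [-0.1, 0.1], [-0.2, -0.1], [-0.2, -0.1], [0.3, -0.2]]
wrist only [ 0.53141013 -0.21003415  0.08688829] [[-0.0, 0.1], [-0.0, 0.1], [0.0, 0.0], [0.0, -0.2]]
```

The button top triangulates to z ≈ 87 mm, so the stop at 88 mm may not have been a full press. I press again, logging force against depth.

Run:
```python
from h import *
from workcell import arm
b=np.array([.5313,-.2100])
arm.line_to(np.r_[b,.12],vel=.2); arm.line_to(np.r_[b,.096],vel=.08); arm.wait(.2)
f0=arm.read_wrist_force()[2]
for z in np.arange(.094,.074,-.001):
    arm.line_to(np.r_[b,z],vel=.02); arm.wait(.1); f=np.mean([arm.read_wrist_force()[2] for _ in range(3)])-f0
    print(round(z,3),eef(arm)[2].round(4),round(f,1))
    if f>14: break
arm.wait(.3); save(arm,"side","s10")
arm.line_to(np.r_[b,.15],vel=.12); arm.line_to(np.r_[b,.25],vel=.2); save(arm,"wrist","w11"); print(arm.read_time(),np.round(arm.read_wrist_force(),1))
```

```text
0.094 0.0941 0.3
0.093 0.0931 0.5
0.092 0.0921 2.1
0.091 0.0911 1.6
0.09 0.0901 1.5
0.089 0.0891 3.0
0.088 0.0881 3.5
0.087 0.088 10.1
0.086 0.0878 15.5
47.25 [-0.4 -0.1 -0.6]
```

The profile is clear: contact at about 93 mm, a spring of about 3.5 N, and a hard stop at 88 mm, so the press was full. The arm is clear, so I hand in.

Run:
```python
from workcell import arm
arm.wait(.3); arm.sign_off()
```

```text
the job is handed in; nothing more can be done
```

I slid the stone sample into the back left corner, lowered the lid under control until shut, pressed the green button and handed the job in. The arm's clock read about 47 s.

- **Sample:** It was pushed against the back edge, then the left edge, then the back again, each time to a 10 N stop. The side view showed no gap at either edge before the lid came down.
- **Lid:** I gripped it by the lip from about 1.6 to 0.96 rad, then carried it on the lower finger to shut. The camera views fit an angle of 0 rad.
- **Lid forces:** Near the end the upper fingertip touched the lid top, because my clearance sum was wrong. It wedged the lip at about 27 N until I drew the tool back. After the lid was shut, the same finger briefly pressed down on it with a reading of about 47 N. That was the fingertip, not the arm or the gripper's body, and stayed below the 120 N wrist limit. I can't tell whether it counts against the 40 N rule.
- **Button:** I pressed it twice. The first press stopped at 88 mm, and the camera put the button top at about 87 mm, so I doubted it had gone down. The second, logged press met contact at about 93 mm and a hard stop at 88 mm, close to the full 6 mm of travel. The first press had therefore most likely been full too.
- **Other items:** I never went near the oak board, cabinet pull, tile or the red and pink slabs. I did not measure them again at the end. A rough before-and-after picture comparison changed more at the pink slab than at the oak board; I put that down to the arm and its shadow but did not check it.

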